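# Serve the larger fruit from a buffet dispenser with its rocking lever

### The job

On the buffet counter two lever dispensers each hold back one fruit behind a gate. Press down the paddle of the dispenser with the larger fruit so that its gate lifts and the fruit rolls into the serving bay, keep the paddle down until the fruit lies still there, then let go so that the gate shuts again. Do not touch the fruits or the gates yourself, do not work the other dispenser, and leave everything else on the counter where it stands.

Things in the scene. Friction and masses are not known exactly. Their poses are not given: they have to be found in the camera images.
- mandarin_dispenser: the fixed dispenser that holds the mandarin (the larger fruit): stand 360 x 100 mm, steel trough 62 mm wide sloping down from the paddle end to the open serving bay. Origin: centre of its underside; x along the trough from paddle to bay, z up. Along x: paddle middle -148 mm, lever hinge -60 (z 125), gate 70, bay's end stop 168. A fruit at rest in the bay has its centre at x 120 to 155 mm
- mandarin_paddle (a point): wooden paddle, 44 x 50 x 10 mm (x, y, z), on the near end of that dispenser's lever, 88 mm from the hinge. Point: middle of its top face, 131 mm above the counter and 6 mm above the hinge when up; down 41 mm at full press. A spring resists with about 2.5 N, 4.5 N at the end, and lifts it when let go
- mandarin_gate (a point): the clear gate plate, 50 mm wide and 70 mm high, hung from the far end of that lever, 130 mm beyond the hinge. Point: middle of its lower edge, about 8 mm above the trough floor when shut
- mandarin_lever (a joint): tilt of that lever (rad): 0 = paddle up, gate shut; 0.48 = paddle fully down, gate fully up. The mandarin passes from about 0.33
- mandarin_center (a point): centre of the mandarin (the larger fruit), an orange ball of 54 mm diameter, lying in the trough behind the gate
- kumquat_dispenser: the fixed dispenser that holds the kumquat (the smaller fruit): stand 360 x 100 mm, steel trough 62 mm wide sloping down from the paddle end to the open serving bay. Origin: centre of its underside; x along the trough from paddle to bay, z up. Along x: paddle middle -148 mm, lever hinge -60 (z 125), gate 70, bay's end stop 168. A fruit at rest in the bay has its centre at x 120 to 155 mm
- kumquat_paddle (a point): wooden paddle, 44 x 50 x 10 mm (x, y, z), on the near end of that dispenser's lever, 88 mm from the hinge. Point: middle of its top face, 131 mm above the counter and 6 mm above the hinge when up; down 41 mm at full press. A spring resists with about 2.5 N, 4.5 N at the end, and lifts it when let go
- kumquat_gate (a point): the clear gate plate, 50 mm wide and 70 mm high, hung from the far end of that lever, 130 mm beyond the hinge. Point: middle of its lower edge, about 8 mm above the trough floor when shut
- kumquat_lever (a joint): tilt of that lever (rad): 0 = paddle up, gate shut; 0.48 = paddle fully down, gate fully up. The mandarin passes from about 0.33
- kumquat_center (a point): centre of the kumquat (the smaller fruit), an orange ball of 34 mm diameter, lying in the trough behind the gate
- jar: bystander: amber jar, 46 mm across, 75 mm high, between the dispensers. Origin: centre of its underside
- cup: bystander: white cup, 52 mm across, 55 mm high, between the dispensers. Origin: centre of its underside
- bowl: bystander: glass bowl, 130 mm across, 60 mm high. Origin: centre of its underside
- mug: bystander: white mug, 76 mm across, 85 mm high. Origin: centre of its underside
- syrup: bystander: glass bottle, 54 mm across, 140 mm high. Origin: centre of its underside
- napkins: bystander: block of napkins, 110 x 110 x 50 mm. Origin: centre of its underside
- spoon: bystander: steel spoon, 170 mm long, lying between robot and dispensers. Origin near its middle, on the counter

How it is judged:
By the outcome, as a careful person would: the job done as asked, in the order asked, and still so for the second after the job is handed in, with the robot touching nothing.
It also fails if it takes over 32 s, if anything falls off the work surface, if the arm or the gripper's body presses on something with over 40 N, if the wrist force passes 120 N, or if a joint passes its speed limit or range.

### The arm

A 6-joint arm with a two-finger parallel gripper is mounted at the origin on the work surface. World frame = base frame: x ahead of the robot, y to its left, z up, the work surface at z = 0. Lengths are in mm, angles in rad, forces in N, time in s.
With the tool pointing down it reaches from about 275 to 750 mm from the base axis. Payload 10.2 kg.
Tool frame: the origin (TCP) lies midway between the tips of the shut fingers; the grasp point (between the pads) lies 19 mm behind it; z points along the fingers, y is the direction in which the jaws open and shut (so a half turn about z gives the same grasp; the last joint's range is limited). The gripper opens to 85 mm and grips with 20 to 120 N. Pads are 22 mm wide; open, the fingers measure 114 mm over their backs; the gripper's body (76 mm by 85 mm) begins 54 mm behind the grasp point. The pads swing forward as they close: fully open they stand 13 mm farther back than shut.
Start: joints at [0.922, 0.313, 1.498, -0, 1.331, -0.223], TCP at [216.864, 478.122, 210.894] pointing down, gripper open.
Joint ranges: [-2.94, 2.94], [-0.97, 2.17], [0.19, 2.56], [-1.23, 4.37], [0.02, 3.11], [-2.88, 2.88]. Speed limits (rad/s): [2.39, 2.39, 3.01, 3.14, 3.14, 3.14].

### API

Orientations are given as a unit quaternion [w, x, y, z].
In Python, from rig import sense, capture, finish_job, search_frame, trace gives the robot as it stands.
- The arm moves only by the tool arm_command, never from a script. Its argument "steps" is one flat list of numbers, 5 for each row, row after row: the shift along the world's x, y, z in units of 50 mm (1.0 is 50 mm), then the turn about the world's z in units of 5 degrees (1.0 is 5 degrees), then the opening in per cent of the stroke, from 0 (shut) to 100 (fully open). In form: [dx, dy, dz, twist, fingers, dx, dy, dz, twist, fingers, ...]. A call has 1 to 5 rows; each row shifts and turns the commanded pose from where the row before left it; what a row does not reach is not made up. A row lasts 1/8 s, in which the tool goes at most 62.5 mm and 10.7 degrees, less where a joint would pass 70% of its speed; a pose out of reach is approached as far as the arm can. A call is refused whole if a number of a shift passes 1 or a number of a turn 1, either way. A call with a gripper value outside its range is refused whole. The fingers move at their own pace and stop on an object; "grip_force" is the grip in N (left out, the last holds). Time passes only in rows, so rows that do not move let the fingers close. It gives the time, the measured TCP pose, the force and the opening at its end, in the units of the state.
- sense(): the state, without advancing time (a new reading comes with each control period).
- capture(name): name is "scene" or "top" or "wrist"; returns a dict with "frame" (400x640x3 uint8, blue, green, red), "fov_y" (degrees; the focal length in pixels is half the picture's height over the tangent of half this angle, whatever the lens; pixels are square), "cx", "cy" (the principal point, pixels), "extrinsics" (4x4, takes a point from world to camera coordinates). Camera axes: x right, y down, z forward; pixel columns grow to the right and rows downward; lengths in mm; the calibration is good to about 2 mm. The wrist camera is an equidistant fisheye: a pixel r from the principal point sees the ray r / f radians off the axis. A picture is of the moment at which its call begins. There is no depth.
- finish_job(): hands the job in, once; it reports no verdict.
Trained networks look in a picture, given as the dict that the camera call returned (one of the last four; its "shot" number tells which), for a name from the list of things; names that differ only in an ending like _2 or _b are one class to them, and where a whole thing is asked for, a point or a joint stands for the part that bears it (a point fixed in the world has none). Each returns a list of dicts, best first, with "score" (0 to 1); they miss things now and then, are a little off and sometimes report something else, mostly with a low value. They report only what shows in the picture. A call takes as long as a camera call.
- search_frame(picture, target): "point" ([x, y, z] in mm, in world coordinates, good to about 4 mm: the middle of the surface that is visible of it).
- trace(picture, target): "mask" (400x640 bool, what is visible of it).
The state is a dict: "time_s": time; "joints": joint angles; "dq": joint speeds; "tau": joint torques, N m; "eef_pos": TCP position; "ee_rot": TCP orientation; "force": force on the tool from outside, world axes, zero at the start; "wrist_torque": the same for the moment, N m; "grip_width": opening from 0.0 (shut) to 1.0 (fully open).
Only numpy, scipy, OpenCV 4.12 (cv2) and the standard library are available. Lean on these libraries where they do the work, as an engineer would, in place of code of your own. Each camera call takes 0.05 s, during which the arm holds its last target. There are 200 camera calls.

## Working session

There is one attempt and no reset: what is moved stays moved. The work goes in short steps, Python scripts to look and compute and a tool call to move; the robot and the scene stay as the last step left them, time stands still between calls to the robot, and variables do not carry over. Pictures are saved under pics/ and viewed, on a budget of 10 in all, crops included, one or two more only if the job needs it, and the job is handed in when it is done.

Besides the shell and the picture viewer there is one more tool, called after "Request:" in YAML: its name, and indented under it one key for each argument. arm_command: Moves the arm, as the interface text tells. Its arguments: {"type":"object","properties":{"steps":{"type":"array"},"grip_force":{"type":"number"}},"required":["steps"]}

```bash
mkdir -p pics; python3 - <<'E'
from rig import *
import cv2, numpy as np
a=capture("scene"); b=capture("top")
cv2.imwrite("pics/a.png",a["frame"]); cv2.imwrite("pics/b.png",b["frame"])
for n,p in(("scene",a),("top",b)):
  for t in ["mandarin_dispenser","mandarin_paddle","mandarin_gate","mandarin_center","kumquat_dispenser","kumquat_paddle","kumquat_center","jar","cup","bowl","mug","syrup","napkins","spoon"]:
    print(n,t,[(np.round(r["point"]).tolist(),round(r["score"],2)) for r in search_frame(p,t)[:3]])
print(sense())
E
```

```text
scene mandarin_dispenser [([671.0, 175.0, 45.0], 0.84), ([606.0, 194.0, 124.0], 0.68)]
scene mandarin_paddle [([608.0, 192.0, 134.0], 0.67)]
scene mandarin_gate [([609.0, 189.0, 129.0], 0.65)]
scene mandarin_center [([692.0, 183.0, 98.0], 0.58), ([440.0, 467.0, 35.0], 0.23)]
scene kumquat_dispenser [([638.0, -187.0, 45.0], 0.94)]
scene kumquat_paddle [([559.0, -206.0, 129.0], 0.78)]
scene kumquat_center [([564.0, -208.0, 131.0], 0.27)]
scene jar [([588.0, -8.0, 67.0], 0.94)]
scene cup [([717.0, -6.0, 34.0], 0.92)]
scene bowl [([442.0, 466.0, 35.0], 0.73), ([670.0, 175.0, 45.0], 0.7)]
scene mug [([666.0, 411.0, 50.0], 0.68)]
scene syrup [([524.0, -391.0, 89.0], 0.56)]
scene napkins []
scene spoon [([360.0, -11.0, 13.0], 0.64), ([648.0, -422.0, 50.0], 0.3)]
top mandarin_dispenser [([629.0, 181.0, 39.0], 0.7)]
top mandarin_paddle [([584.0, 193.0, 125.0], 0.83)]
top mandarin_gate [([584.0, 192.0, 133.0], 0.84), ([728.0, -6.0, 36.0], 0.54)]
top mandarin_center [([690.0, 193.0, 97.0], 0.48)]
top kumquat_dispenser [([596.0, -185.0, 41.0], 0.67), ([577.0, 2.0, 74.0], 0.45)]
top kumquat_paddl
[... 546 characters left out ...]
4)]
{'time_s': 1.5, 'joints': array([ 9.21605996e-01,  3.12902708e-01,  1.49771090e+00, -1.55170625e-05,
        1.33098903e+00, -2.23403699e-01]), 'dq': array([ 1.28179138e-03, -1.33844620e-03, -4.82391236e-04, -4.41809902e-04,
       -1.82559954e-03, -1.00718465e-05]), 'tau': array([ 2.18023632e-05, -4.12167907e+01, -2.59897381e+01, -2.95161517e-04,
        5.51204976e-04, -1.40078882e-06]), 'eef_pos': array([216.8634376 , 478.12011557, 210.88868085]), 'ee_rot': array([ 4.72092186e-06,  2.11286974e-01,  9.77424071e-01, -7.70925054e-06]), 'force': array([-0.12869212, -0.5296163 , -0.09883023]), 'wrist_torque': array([-0.01827042, -0.0367464 ,  0.06126336]), 'grip_width': 0.9993958052898408}
```

View pics/a.png

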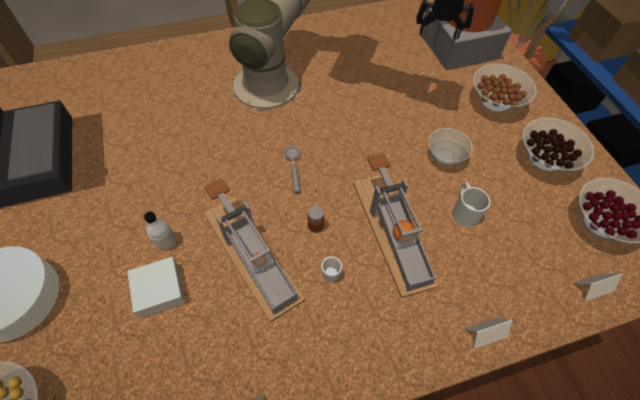

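View pics/b.png

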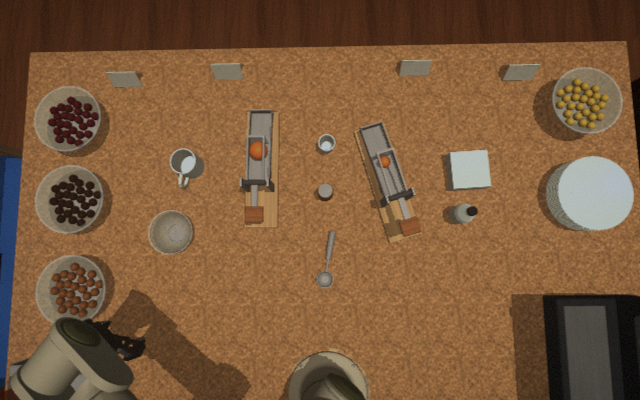

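The scene view shows the mandarin dispenser with its paddle at (378,160) and the big ball at (403,230). In the top view they are at (254,214) and (257,150). The kumquat unit is the other one, with its paddle at (217,187) scene and (410,226) top. Next I'll locate the paddle precisely.

```bash
cat > h.py <<'E'
import numpy as np, cv2
def ray_z(p,uv,z):
    f=200/np.tan(np.radians(p["fov_y"])/2); T=np.array(p["extrinsics"]); R,t=T[:3,:3],T[:3,3]
    d=R.T@np.array([(uv[0]-p["cx"])/f,(uv[1]-p["cy"])/f,1]); c=-R.T@t
    return c+d*(z-c[2])/d[2]
def proj(p,X):
    f=200/np.tan(np.radians(p["fov_y"])/2); T=np.array(p["extrinsics"]); c=T[:3,:3]@np.array(X)+T[:3,3]
    return f*c[0]/c[2]+p["cx"], f*c[1]/c[2]+p["cy"]
E
python3 - <<'E'
from rig import *
from h import *
for n,boxes in (("scene",{"paddle":(362,148,395,174),"ball":(385,212,422,248)}),("top",{"paddle":(240,200,270,226),"ball":(240,135,275,165)})):
    p=capture(n); F=p["frame"]
    for k,(x0,y0,x1,y1) in boxes.items():
        hsv=cv2.cvtColor(F[y0:y1,x0:x1],cv2.COLOR_BGR2HSV)
        lo=(0,150,60) if k=="paddle" else (0,190,120)
        m=cv2.inRange(hsv,lo,(14,255,255))
        _,l,s,c=cv2.connectedComponentsWithStats(m); i=1+np.argmax(s[1:,4]); uv=c[i]+[x0,y0]
        print(n,k,s[i],uv,ray_z(p,uv,131 if k=="paddle" else 85))
        if k=="paddle":
            r=cv2.minAreaRect(np.argwhere(l==i)[:,::-1].astype(np.float32)); print([ray_z(p,q+np.array([x0,y0]),131).round(0) for q in cv2.boxPoints(r)])
    for t in ["mandarin_dispenser","mandarin_paddle"]:
        for r in trace(p,t)[:1]:
            q=np.argwhere(r["mask"])[:,::-1].astype(np.float32); mr=cv2.minAreaRect(q)
            print(n,t,r["score"],mr,[ray_z(p,c,15).round(0) for c in cv2.boxPoints(mr)])
    x,y=(230,100) if n=="top" else (340,130)
    cv2.imwrite(f"pics/c_{n}.png",cv2.resize(F[y:y+140,x:x+100],None,fx=4,fy=4,interpolation=cv2.INTER_CUBIC))
a=cv2.imread("pics/c_scene.png");b=cv2.imread("pics/c_top.png");cv2.imwrite("pics/c.png",np.hstack([a,b]))
E
```

```text
scene paddle [  6   5  22  17 238] [378.         160.98739496] [507.15701892 190.42094302 131.        ]
[array([486., 168., 131.]), array([485., 222., 131.]), array([530., 213., 131.]), array([530., 161., 131.])]
scene ball [16  9 12  9 65] [406.58461538 225.01538462] [684.93097372 203.023731    85.        ]
scene mandarin_dispenser 0.73 ((395.4476318359375, 223.75567626953125), (146.2080078125, 50.23186111450195), 67.89054870605469) [array([416., 139.,  15.]), array([389., 299.,  15.]), array([832., 261.,  15.]), array([842., 130.,  15.])]
scene mandarin_paddle 0.92 ((395.5187683105469, 197.85391235351562), (95.18856048583984, 27.030475616455078), 70.76932525634766) [array([407., 213.,  15.]), array([397., 301.,  15.]), array([704., 260.,  15.]), array([708., 185.,  15.])]
top paddle [  4   6  19  17 283] [253.25441696 213.88339223] [505.04085563 194.33680532 131.        ]
[array([527., 220., 131.]), array([526., 171., 131.]), array([483., 170., 131.]), array([483., 219., 131.])]
top ball [ 10   7  12  16 151] [255.72847682 149.50331126] [694.89544283 197.36995447  85.        ]
top mandarin_dispenser 0.59 ((259.5, 168.0), (118.0, 39.0), 90.0) [array([841., 260.,  15.]), array([839., 139.,  15.]), array([474., 138.,  15.]), array([476., 255.,  15.])]
top mandarin_paddle 0.79 ((254.66806030273438, 178.3059844970703), (20.859355926513672, 87.34381866455078), 2.898576498031616) [array([492., 249.,  15.]), array([760., 239.,  15.]), array([756., 175.,  15.]), array([488., 187.,  15.])]
```

View pics/c.png

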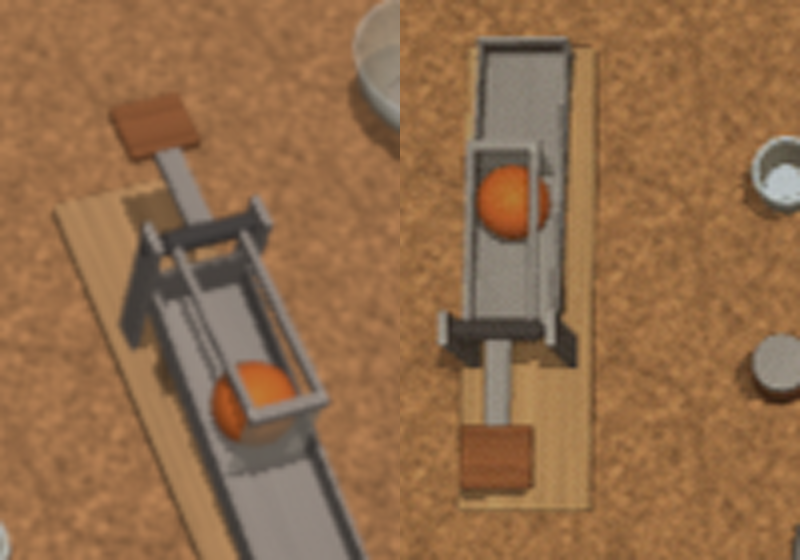

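Both views agree: the paddle's middle is near (506,192,131) and the trough runs along about +x. I'll move above the paddle with the fingers shut and the jaw axis turned to y.

Request:
arm_command:
  steps: [0.8,-0.8,0,1,0,0.8,-0.8,0,1,0,0.8,-0.8,0,1,0,0.8,-0.8,0,1,0,0.8,-0.8,0,0.9,0]
  grip_force: 40

```text
time_s: 2.42
eef_pos: [418.0, 276.7, 211.1]
ee_rot: [0.0, -0.002, 1.0, 0.0]
force: [0.4, 0.5, -0.2]
grip_width: 0.005
```

Request:
arm_command:
  steps: [0.8,-0.8,0,0,0,0.8,-0.8,0,0,0,0.05,-0.1,-0.5,0,0,0,0,-0.5,0,0,0,0,0,0,0]

```text
time_s: 3.05
eef_pos: [498.6, 192.9, 159.6]
ee_rot: [-0.002, -0.001, 1.0, -0.0]
force: [0.5, 0.5, 0.8]
grip_width: -0.001
```

```bash
python3 - <<'E'
from rig import *
from h import *
print(sense()["eef_pos"],sense()["force"])
ims=[]
for n,x,y in(("scene",340,110),("top",220,100)):
    p=capture(n); ims.append(cv2.resize(p["frame"][y:y+140,x:x+100],None,fx=4,fy=4,interpolation=cv2.INTER_CUBIC))
    print(proj(p,sense()["eef_pos"]),proj(p,[506,192,131]))
cv2.imwrite("pics/d.png",np.hstack(ims))
E
```

```text
[498.60356155 192.878434   159.62511546] [0.51808279 0.47783666 0.75257675]
(np.float64(379.4846572659768), np.float64(151.29412874872727)) (np.float64(378.3922876710313), np.float64(160.51531693301126))
(np.float64(251.4773540276251), np.float64(214.9743874226857)) (np.float64(254.1134287090673), np.float64(213.5221885360964))
```

View pics/d.png

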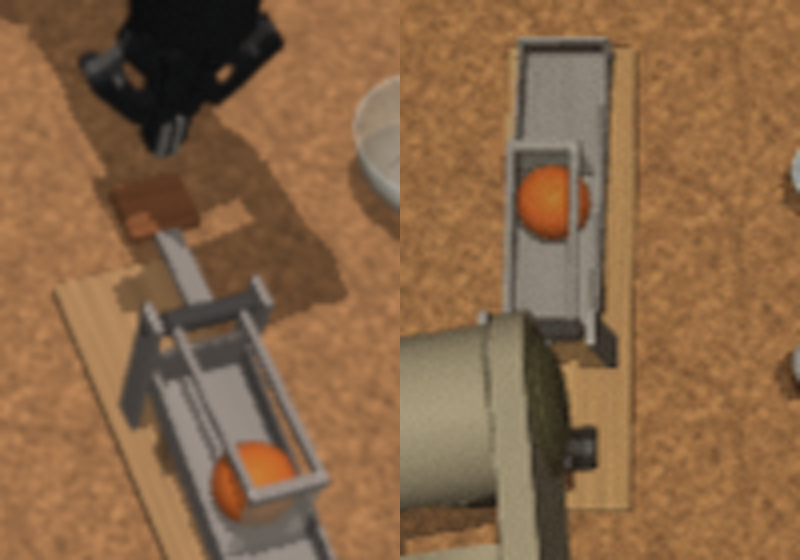

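The tips are over the paddle, roughly at (381,146) in the scene view, and nothing is touching. I'll lower to contact.

Request:
arm_command:
  steps: [0.1,0,-0.4,0,0,0,0,-0.3,0,0,0,0,-0.3,0,0,0,0,-0.2,0,0,0,0,0,0,0]

```text
time_s: 3.78
eef_pos: [504.2, 193.1, 100.5]
ee_rot: [-0.0, -0.001, 1.0, -0.0]
force: [0.3, 0.2, -0.7]
grip_width: 0.001
```

```bash
python3 - <<'E'
from rig import *
from h import *
ims=[]
for n,x,y in(("scene",340,110),("top",220,100)):
    p=capture(n); ims.append(cv2.resize(p["frame"][y:y+140,x:x+100],None,fx=4,fy=4,interpolation=cv2.INTER_CUBIC))
cv2.imwrite("pics/e.png",np.hstack(ims))
s=sense();print(s["eef_pos"],s["force"],s["wrist_torque"])
E
```

```text
[504.45475347 193.14637999 101.15585161] [ 0.43349249 -0.10592139  1.10892117] [ 0.05470499  0.03631491 -0.02703494]
```

View pics/e.png

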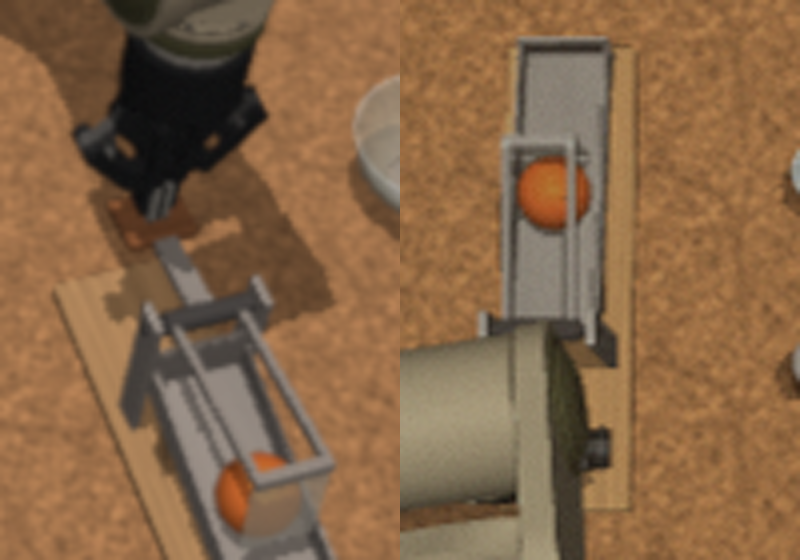

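The paddle is pressed and the gate is partly up, with the ball at (258,492) in the crop just starting to move. I'll press further.

Request:
arm_command:
  steps: [0,0,-0.15,0,0,0,0,0,0,0,0,0,0,0,0,0,0,0,0,0,0,0,0,0,0]

```text
time_s: 4.5
eef_pos: [504.3, 193.1, 93.4]
ee_rot: [-0.0, -0.001, 1.0, -0.0]
force: [0.2, 0.3, 1.3]
grip_width: 0.002
```

```bash
cat > look.py <<'E'
from rig import *
from h import *
import sys
ims=[]
for n,x,y in(("scene",340,110),("top",220,100)):
    p=capture(n); F=p["frame"]; ims.append(cv2.resize(F[y:y+190,x:x+100],None,fx=3,fy=3,interpolation=cv2.INTER_CUBIC))
    x0,y0,x1,y1=(380,205,440,295) if n=="scene" else (230,100,285,175)
    m=cv2.inRange(cv2.cvtColor(F[y0:y1,x0:x1],cv2.COLOR_BGR2HSV),(0,170,100),(16,255,255))
    _,l,s,c=cv2.connectedComponentsWithStats(m); i=1+np.argmax(s[1:,4]); print(n,s[i,4],c[i]+[x0,y0],ray_z(p,c[i]+[x0,y0],70).round(0))
cv2.imwrite(sys.argv[1],np.hstack(ims))
s=sense();print(s["time_s"],s["eef_pos"],s["force"])
E
python3 look.py pics/f.png
```

```text
scene 94 [398.85106383 234.56382979] [698. 179.  70.]
top 158 [255.49367089 145.98101266] [709. 201.  70.]
4.6 [504.32041743 193.12210135  93.36409837] [-0.26043564  0.13614874 -0.0862868 ]
```

View pics/f.png

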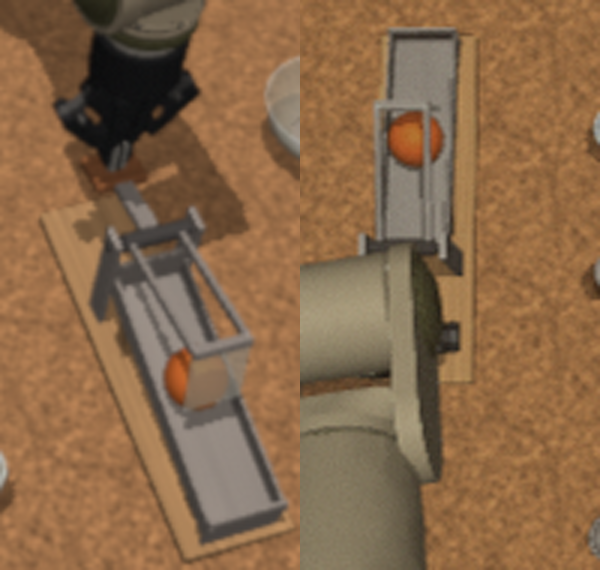

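The gate is higher but still holds the ball, so I'll press deeper in small steps.

Request:
arm_command:
  steps: [0,0,-0.1,0,0,0,0,0,0,0,0,0,0,0,0,0,0,0,0,0,0,0,0,0,0]

```text
time_s: 5.22
eef_pos: [504.3, 193.1, 88.3]
ee_rot: [-0.0, -0.001, 1.0, -0.0]
force: [0.1, -0.3, -0.2]
grip_width: 0.001
```

```bash
python3 look.py pics/g.png
```

```text
scene 112 [401.94642857 239.9375    ] [714. 181.  70.]
top 132 [255.06818182 143.92424242] [715. 202.  70.]
5.325 [504.31002889 193.12987833  88.35735664] [ 0.13782564 -0.35281726 -0.28289744]
```

Request:
arm_command:
  steps: [0,0,-0.06,0,0,0,0,0,0,0,0,0,0,0,0,0,0,0,0,0,0,0,0,0,0]

```text
time_s: 5.95
eef_pos: [504.3, 193.1, 85.4]
ee_rot: [-0.0, -0.001, 1.0, -0.0]
force: [0.4, -0.5, 1.1]
grip_width: -0.001
```

```bash
python3 look.py pics/i.png
```

```text
scene 148 [405.35135135 243.81756757] [726. 184.  70.]
top 114 [255.         142.59649123] [719. 202.  70.]
6.05 [504.34435153 193.10366261  85.37294509] [ 0.65880401 -0.20906298  1.03849826]
```

View pics/i.png

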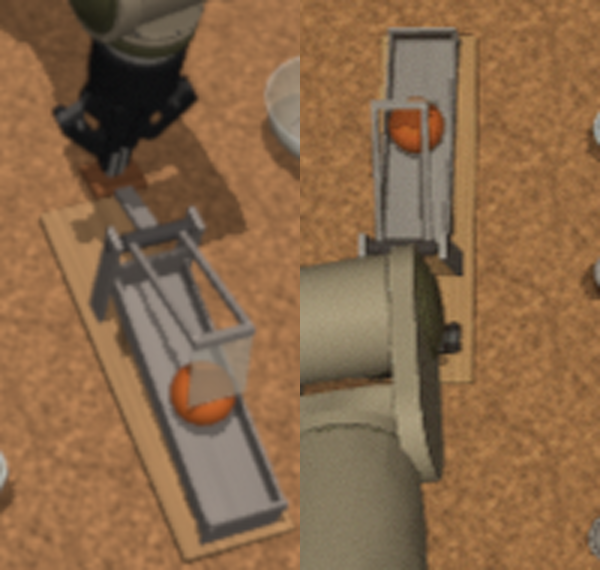

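The ball is partly under the gate, so the lever needs a little more tilt.

Request:
arm_command:
  steps: [0,0,-0.06,0,0,0,0,0,0,0,0,0,0,0,0,0,0,0,0,0,0,0,0,0,0]

```text
time_s: 6.68
eef_pos: [504.5, 193.1, 82.5]
ee_rot: [0.0, -0.001, 1.0, 0.0]
force: [1.9, -0.2, 3.7]
grip_width: -0.002
```

```bash
python3 look.py pics/j.png
```

```text
scene 357 [418.40336134 269.08683473] [797. 187.  70.]
top 230 [259.30869565 117.92173913] [793. 190.  70.]
6.775 [504.45024314 193.12588784  82.45805737] [0.82602604 0.33437052 3.88605324]
```

The ball has rolled into the bay. I'll hold and confirm it lies still.

Request:
arm_command:
  steps: [0,0,0,0,0,0,0,0,0,0,0,0,0,0,0,0,0,0,0,0,0,0,0,0,0]

```text
time_s: 7.4
eef_pos: [504.4, 193.1, 82.4]
ee_rot: [0.0, -0.001, 1.0, -0.0]
force: [1.8, -0.1, 4.2]
grip_width: -0.003
```

```bash
python3 look.py pics/k.png
```

```text
scene 357 [418.40336134 269.08683473] [797. 187.  70.]
top 230 [259.24782609 117.8826087 ] [794. 190.  70.]
7.5 [504.36894436 193.11337911  82.40269204] [ 1.87130035 -0.56149183  5.14416607]
```

Request:
arm_command:
  steps: [0,0,0,0,0,0,0,0,0,0,0,0,0,0,0,0,0,0,0,0,0,0,0,0,0]

```text
time_s: 8.12
eef_pos: [504.4, 193.1, 82.4]
ee_rot: [0.0, -0.001, 1.0, -0.0]
force: [1.1, -0.2, 3.2]
grip_width: 0.002
```

```bash
python3 look.py pics/l.png
```

```text
scene 357 [418.40336134 269.08683473] [797. 187.  70.]
top 229 [259.28384279 117.89519651] [793. 190.  70.]
8.225 [504.3321271  193.13936118  82.37776413] [0.76689998 0.69287214 3.91785428]
```

Request:
arm_command:
  steps: [0,0,0,0,0,0,0,0,0,0,0,0,0,0,0,0,0,0,0,0,0,0,0,0,0]

```text
time_s: 8.85
eef_pos: [504.4, 193.1, 82.4]
ee_rot: [0.0, -0.001, 1.0, -0.0]
force: [2.4, 0.4, 4.6]
grip_width: -0.004
```

```bash
python3 look.py pics/m.png
```

```text
scene 357 [418.40336134 269.08683473] [797. 187.  70.]
top 229 [259.28384279 117.89519651] [793. 190.  70.]
8.95 [504.35358109 193.11126095  82.39069245] [ 1.47242215 -0.22745558  4.3344579 ]
```

The ball is still in both views. I'll release slowly, straight up.

Request:
arm_command:
  steps: [0,0,0.2,0,0,0,0,0.2,0,0,0,0,0.25,0,0,0,0,0.3,0,0,0,0,0.4,0,0]

```text
time_s: 9.57
eef_pos: [504.4, 193.1, 150.9]
ee_rot: [-0.0, -0.001, 1.0, -0.0]
force: [0.8, -0.1, 0.1]
grip_width: 0.001
```

Request:
arm_command:
  steps: [0,0,0.6,0,0,0,0,0.8,0,0,-1,0,0.2,0,0,-1,0,0,0,0,0,0,0,0,0]

```text
time_s: 10.2
eef_pos: [402.2, 193.3, 231.0]
ee_rot: [0.001, -0.001, 1.0, 0.0]
force: [-0.2, 0.1, 1.1]
grip_width: -0.001
```

Request:
arm_command:
  steps: [-0.8,0.8,0,0,0,-0.5,0.8,0,0,0,0,0,0,0,0,0,0,0,0,0,0,0,0,0,0]

```text
time_s: 10.82
eef_pos: [340.2, 272.5, 230.0]
ee_rot: [0.0, -0.0, 1.0, -0.0]
force: [0.2, -1.2, -0.5]
grip_width: -0.005
```

```bash
python3 look.py pics/n.png; python3 - <<'E'
from rig import *
import cv2
p=capture("top"); cv2.imwrite("pics/o.png",p["frame"])
a=cv2.imread("pics/b.png"); d=cv2.GaussianBlur(cv2.absdiff(a,p["frame"]),(3,3),0).max(2)>50
_,l,s,c=cv2.connectedComponentsWithStats(d.astype("uint8")); print([x.tolist() for x in s[1:] if x[4]>12])
E
```

```text
scene 358 [418.37430168 269.09217877] [797. 187.  70.]
top 229 [259.28384279 117.89519651] [793. 190.  70.]
10.925 [339.98443419 272.54218995 229.89278846] [ 0.8261678   0.13822962 -0.00449422]
[[252, 110, 17, 18, 257], [250, 142, 12, 19, 193], [265, 146, 3, 11, 23], [187, 252, 87, 148, 3411], [165, 265, 7, 4, 14], [132, 273, 23, 17, 69], [185, 278, 12, 26, 145], [137, 280, 48, 38, 700], [27, 290, 126, 110, 5009], [193, 305, 8, 14, 74], [173, 307, 18, 7, 35], [151, 319, 46, 43, 772], [199, 319, 11, 24, 130], [143, 324, 7, 9, 36], [199, 346, 6, 5, 19], [164, 353, 49, 47, 1260], [306, 355, 21, 12, 139], [152, 359, 9, 14, 59], [68, 370, 12, 13, 64], [22, 373, 42, 22, 639], [12, 381, 21, 19, 203], [274, 380, 12, 19, 92], [70, 393, 7, 7, 32], [324, 392, 12, 8, 47]]
```

View pics/n.png

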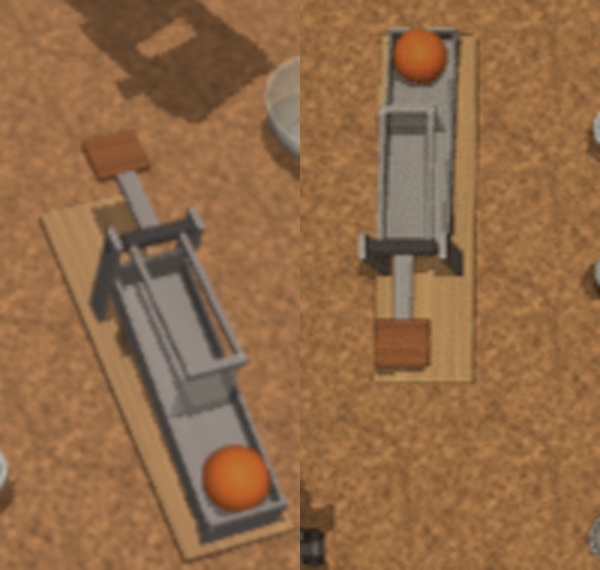

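View pics/o.png

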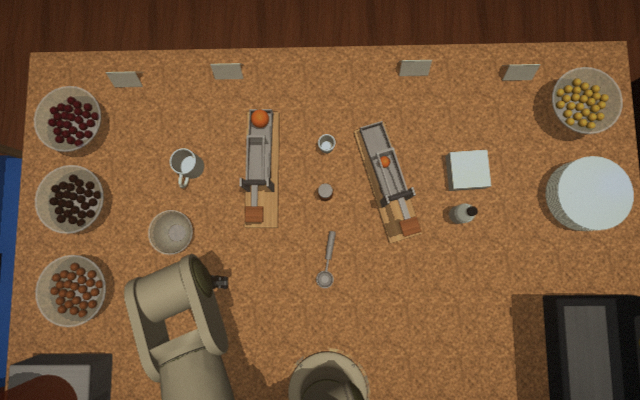

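The mandarin lies in the bay at top (260,118), the paddle is up and the gate is shut. The kumquat dispenser and everything else are unchanged, and the arm is clear.

```bash
python3 -c "
from rig import *
print(finish_job())"
```

```text
the job is handed in; nothing more can be done
None
```

The mandarin is in its serving bay and the gate is shut again; I handed the job in at about 11 s of the 32 s allowed.

- **Press:** I pressed the mandarin dispenser's paddle with the shut fingertips. The first depths only lifted the gate partway: the mandarin crept along and was half under the gate at one point. I pressed deeper in small steps until it rolled into the bay. I then held the paddle down for about 2 s until both cameras showed the mandarin at the same place in each picture.
- **Release:** I let the paddle up vertically and moved the arm clear.
- **Last checks:** the mandarin is at about x 795 mm, roughly 140 mm along the dispenser, which is inside the 120–155 mm range. The paddle is up. Comparing top pictures from before and after showed changes only at the mandarin and its gate and where the arm and its shadow were. The kumquat dispenser and the other things stayed where they were.
- **Disagreement:** the force reading stayed near zero during the first part of the press, below the expected 2.5 N spring. I went by the pictures there; it read about 4 N at full press.

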